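# Offer the milled cover up to the pump housing

### The job

Slide the drill vise's lipped jaw fully open by its knob and lift the finished white cover plate straight out of the vise. Carry it to the grey metal pump housing and hold it level, hovering about 15 mm above the housing's top, with its four holes lined up over the four threaded holes (either way round), never letting it touch the housing and leaving the caliper, bush, parts tray and screwdriver where they lie. Finish while still holding it there, motionless, ready for someone to start the screws: do not set it down or let go.

Things in the scene. Friction and masses are not known exactly. Their poses are not given: they have to be found in the camera images.
- vise: Grey drill vise fixed to the bench. Origin: bench level, between the closed jaws. x: from the fixed jaw (face at x = -36 mm, top 44 mm high, no lip) to the sliding jaw (face at +36 mm); y along the jaws; z up. The cover lies flat on two strips 38 mm high, axes along the vise's, up to 10 mm off along y. Base x = -70 to +135, y = +-55 mm, 22 mm high; low lugs reach y = +-75 mm.
- jaw_knob (a point): Top centre of the upright round knob on the sliding jaw: 22 mm diameter, from 54 to 92 mm above the bench, 51 mm from the vise's origin along its x when joint jaw = 0. The steel jaw is 106 mm wide (y); its lip (48 to 54 mm high) overhangs the cover's edge by 5.5 mm when closed, so the cover comes out only after opening.
- jaw (a joint): Opening of the sliding jaw in m: 0 closed, 0.055 fully open at its stop. It moves along the vise's +x, with about 3 N of friction plus slight damping (15 N s/m), and stays where it is left.
- cover: White plastic cover plate, loose, 0.10 to 0.20 kg: 72 (x) x 104 (y) x 8 mm, with a solid block 44 (x) x 28 (y) x 30 mm high on the middle of its upper face, to be gripped across its 28 mm; a black dot on the block's top. Origin: centre of the plate's underside; z up. Four 12 mm through holes at x = +-24, y = +-40 mm; it looks the same turned half round. Starts with its underside 38 mm up.
- housing: Grey metal pump housing fixed to the bench, 55 mm high; top flange 72 (x) x 104 (y) mm, foot 100 x 124 x 9 mm. Origin: centre of its underside; z up. Four 8 mm threaded holes in the flat top at x = +-24, y = +-40 mm, the cover's pattern; a dark 32 mm bore in the middle of the top.
- housing_top (a point): Centre of the housing's flat top face, 55 mm above the bench; axes as the housing's.
- cover_hole0 (a point): Centre of a 12 mm hole in the cover, at its underside: x = +24, y = +40 mm in the cover's frame.
- thread0 (a point): Mouth of a threaded hole in the housing's top: x = +24, y = +40 mm in the housing's frame.
- cover_hole1 (a point): Centre of a 12 mm hole in the cover, at its underside: x = +24, y = -40 mm in the cover's frame.
- thread1 (a point): Mouth of a threaded hole in the housing's top: x = +24, y = -40 mm in the housing's frame.
- cover_hole2 (a point): Centre of a 12 mm hole in the cover, at its underside: x = -24, y = -40 mm in the cover's frame.
- thread2 (a point): Mouth of a threaded hole in the housing's top: x = -24, y = -40 mm in the housing's frame.
- cover_hole3 (a point): Centre of a 12 mm hole in the cover, at its underside: x = -24, y = +40 mm in the cover's frame.
- thread3 (a point): Mouth of a threaded hole in the housing's top: x = -24, y = +40 mm in the housing's frame.
- caliper: Bystander: digital caliper lying flat, 200 mm long, 12 mm high, on the robot's right side of the bench. Origin: its middle at bench level; beam along x.
- bush: Bystander: black plastic bush, a ring of 44 mm diameter, 30 mm high, standing between vise and housing. Origin: centre of its underside.
- tray: Bystander: blue open parts tray with hardware, 100 x 80 mm, 35 mm high, between vise and housing, beyond the bush. Origin: centre of its underside.
- screwdriver: Bystander: screwdriver lying along x on the robot's left side of the bench. Origin: its middle at bench level.
Not all that is in view belongs to the job. Leave any red look-alike of the cover alone.

How it is judged (in metres and radians):
On the way, in this order (a step that is already met when the one before it is completed fails the run):
1. the vise jaw is fully open, the cover still lying in the vise (value of joint jaw above 0.045 m and height (world z) of cover below 0.046 m and horizontal distance between cover and vise below 0.03 m), for 0.2 s.
2. the cover is lifted clear of the vise in the gripper (height (world z) of cover above 0.06 m and contact force between cover and housing below 0.2 N and contact force between cover and vise below 0.2 N and contact force between the fingers and cover above 0.5 N), for 0.2 s.
At the end, for the whole second after the job is handed in: The jaw is at least 45 mm open; the gripper holds the cover still and level (within 0.08 rad), right side up, its underside 4 to 30 mm above the housing's top and touching neither housing nor vise, each of its four holes within 4 mm horizontally of a threaded hole (either way round) (value of joint jaw above 0.045 m and ((horizontal distance between cover_hole0 and thread0 below 0.004 m and horizontal distance between cover_hole1 and thread1 below 0.004 m and horizontal distance between cover_hole2 and thread2 below 0.004 m and horizontal distance between cover_hole3 and thread3 below 0.004 m) or (horizontal distance between cover_hole0 and thread2 below 0.004 m and horizontal distance between cover_hole1 and thread3 below 0.004 m and horizontal distance between cover_hole2 and thread0 below 0.004 m and horizontal distance between cover_hole3 and thread1 below 0.004 m)) and z of cover in the frame of housing_top between 0.004 and 0.03 m and angle between cover's own z axis and vertical below 0.08 rad and linear speed of cover below 0.02 m/s and angular speed of cover below 0.2 rad/s and contact force between cover and housing below 0.2 N and contact force between cover and vise below 0.2 N and contact force between the fingers and cover above 0.5 N); the arm keeps its last pose, push and grip.
It fails at once if the cover touches the housing (more than 1 N) (contact force between cover and housing above 1 N).
It fails at once if the caliper is moved more than 25 mm (distance of caliper from where it was at the start of the episode above 0.025 m).
It fails at once if the bush is moved more than 25 mm (distance of bush from where it was at the start of the episode above 0.025 m).
It fails at once if the tray is moved more than 25 mm (distance of tray from where it was at the start of the episode above 0.025 m).
It fails at once if the screwdriver is moved more than 25 mm (distance of screwdriver from where it was at the start of the episode above 0.025 m).
It also fails if it takes over 54 s, if anything falls off the work surface, if the arm or the gripper's body presses on something with over 40 N, if the wrist force passes 120 N, or if a joint passes its speed limit or range.

### The arm

A 6-joint arm with a two-finger parallel gripper is mounted at the origin on the work surface. World frame = base frame: x ahead of the robot, y to its left, z up, the work surface at z = 0. Lengths are in mm, angles in rad, forces in N, time in s.
With the tool pointing down it reaches from about 275 to 975 mm from the base axis. Payload 8.4 kg.
Tool frame: the origin (TCP) lies at the very end of the fingers, on their centre line; the grasp point (between the pads) lies 19 mm behind it; z points along the fingers, y is the line along which they close (so a half turn about z gives the same grasp; the last joint's range is limited). The gripper opens to 92 mm and grips with 3 to 60 N. Pads are 20 mm wide; open, the fingers measure 128 mm over their backs; the gripper's body (75 mm by 189 mm) begins 69 mm behind the grasp point.
Start: joints at [-1.312, 0.353, 1.633, -0, 1.155, -0.002], TCP at [161.157, -603.868, 214.583] pointing down, gripper open.
Joint ranges: [-2.63, 2.63], [-0.92, 2.1], [0.06, 2.66], [-1.3, 4.44], [0, 2.69], [-3.02, 3.02]. Speed limits (rad/s): [2.22, 2.22, 2.79, 3.14, 3.14, 3.14].

### API

Orientations are given as [roll, pitch, yaw] about the fixed x, y, z axes, in that order (R = Rz(yaw) Ry(pitch) Rx(roll)).
In Python, from cell import status, grab_frame, workorder, search_frame gives the robot as it stands. The module is installed in compiled form; this text tells all that it offers.
- The arm moves only by the tool jog_arm, never from a script. Its argument "series" is a list of rows, each a list of 4 numbers: the shift along the tool's x, y, z in units of 50 cm (1.0 is 50 cm), then the turn about the tool's z in units of 360 degrees (1.0 is 360 degrees). In form: [[x, y, z, turn], ...]. A call has 1 to 8 rows; each row is the pose to reach, as a shift and turn from the pose commanded when the call began, along the tool's axes at that moment, turning the shorter way round; what a row does not reach only later rows make up. A row lasts 1/10 s, in which the tool goes at most 50 mm and 8.59 degrees, less where a joint would pass 70% of its speed; a pose out of reach is approached as far as the arm can. A call with a number of a shift or a turn outside -1 to 1 is refused whole. A call with a gripper value outside its range is refused whole. "claw" is the gripper command: -1 is fully open, 1 is shut, values between are in proportion, set as the call begins (left out, the last holds). The fingers move at their own pace and stop on an object; the grip force is fixed at half the most. Time passes only in rows, so rows that repeat a pose let the fingers close. It gives the time, the measured TCP pose, the force, the opening and the grip force at its end, in the units of the state.
- status.state(): the state, without advancing time (a new reading comes with each control period).
- grab_frame(name): name is "scene" or "top"; returns a dict with "pixels" (480x640x3 uint8, red, green, blue), "K" (3x3 intrinsics, pixels), "k1" (the pictures are not rectified: a ray, as slopes to the right and down, at radius r is drawn at 1 + k1 r^2 times it, then the intrinsics apply), "cam_to_world" (4x4, takes a point from camera to world coordinates). Camera axes: x right, y down, z forward; pixel columns grow to the right and rows downward; lengths in mm; the calibration is good to about 2 mm. A picture is of the moment at which its call begins. There is no depth.
- workorder.job_done(): hands the job in; it is judged then, once.
Trained networks look in a picture, given as the dict that the camera call returned (one of the last four; its "shot" number tells which), for a name from the list of things; names that differ only in an ending like _2 or _b are one class to them, and where a whole thing is asked for, a point or a joint stands for the part that bears it (a point fixed in the world has none). Each returns a list of dicts, best first, with "conf" (0 to 1); they miss things now and then, are a little off and sometimes report something else, mostly with a low value. They report only what shows in the picture. A call takes as long as a camera call. They do not tell look-alikes from the thing itself.
- search_frame(picture, label): "box" ([centre column, centre row, width, height] in pixels, round what is visible of it).
The state is a dict: "clock": time; "qpos": joint angles; "joint_vel": joint speeds; "joint_efforts": joint torques, N m; "tool_pos": TCP position; "tcp_rot": TCP orientation; "wrist_force": force on the tool from outside, world axes, zero at the start; "wrist_torque": the same for the moment, N m; "grip_width": finger opening in mm; "grasp_force": force on a finger pad.
Only numpy, scipy, OpenCV 4.12 (cv2) and the standard library are available. Lean on these libraries where they do the work, as an engineer would, in place of code of your own. Each camera call takes 0.05 s, during which the arm holds its last target. There are 200 camera calls.

## Working session

There is one attempt and no reset: what is moved stays moved. The work goes in short steps, Python scripts to look and compute and a tool call to move; the robot and the scene stay as the last step left them, time stands still between calls to the robot, and variables do not carry over. Pictures are saved under pics/ and viewed, at most 10 in all, crops included, and the job is handed in when it is done.

Besides the shell and the picture viewer there is one more tool, called after ">>>" by a JSON object that holds its "name" and its "arguments", one argument or row to a line. jog_arm: Moves the arm, as the interface text tells. Its arguments: {"type":"object","properties":{"series":{"type":"array"},"claw":{"type":"number"}},"required":["series"]}

```bash
mkdir -p pics; cat > h.py <<'E'
import numpy as np, cv2
from cell import status, grab_frame, workorder, search_frame
def px2w(f,uv,z):
    K=np.array(f["K"]);T=np.array(f["cam_to_world"]);k=f["k1"]
    uv=np.atleast_2d(np.array(uv,float))
    p=cv2.undistortPoints(uv.reshape(-1,1,2),K,np.array([k,0,0,0.])).reshape(-1,2)
    d=np.c_[p,np.ones(len(p))]@T[:3,:3].T;o=T[:3,3]
    return o+d*((z-o[2])/d[:,2])[:,None]
def w2px(f,P):
    K=np.array(f["K"]);T=np.linalg.inv(np.array(f["cam_to_world"]))
    P=np.atleast_2d(np.array(P,float));c=P@T[:3,:3].T+T[:3,3]
    return cv2.projectPoints(c.reshape(-1,1,3),np.zeros(3),np.zeros(3),K,np.array([f["k1"],0,0,0.]))[0].reshape(-1,2)
def save(f,n,crop=None,s=1):
    im=f["pixels"][:,:,::-1]
    if crop: a,b,c,d=crop; im=im[b:d,a:c]
    im=cv2.resize(im,None,fx=s,fy=s,interpolation=cv2.INTER_CUBIC) if s!=1 else im
    cv2.imwrite("pics/"+n,im)
E
python3 - <<'E'
from h import *
np.set_printoptions(precision=1,suppress=True)
for n in("top","scene"):
    f=grab_frame(n);save(f,n+"0.png");print(n,np.array(f["cam_to_world"])[:3,3],f["K"][0],f["k1"])
    for l in("vise","jaw_knob","cover","housing","caliper","bush","tray","screwdriver"):
        print(l,[(np.round(d["box"],1).tolist(),round(d["conf"],2)) for d in search_frame(f,l)][:3])
print(status.state())
E
```

```text
top [ 340.6   -3.4 1496. ] [565.1   0.  324.1] -0.055092630405493476
vise [([404.6, 235.8, 59.7, 76.3], 0.73)]
jaw_knob [([406.4, 229.0, 45.2, 14.0], 0.83)]
cover [([380.5, 158.8, 43.2, 39.6], 0.93), ([410.9, 244.1, 37.4, 27.1], 0.87), ([450.0, 178.2, 43.8, 36.3], 0.84)]
housing [([235.7, 261.1, 45.7, 39.6], 0.63)]
caliper [([477.8, 267.2, 29.3, 74.8], 0.73)]
bush [([319.2, 267.5, 15.1, 17.3], 0.53)]
tray [([321.2, 186.6, 32.6, 39.0], 0.95)]
screwdriver [([477.8, 267.5, 26.7, 74.8], 0.7), ([153.3, 250.2, 5.4, 71.7], 0.57)]
scene [993.6 881.4 773.9] [547.8   0.  322.3] -0.07468578345670243
vise [([286.2, 218.5, 84.7, 54.8], 0.72)]
jaw_knob [([400.9, 320.7, 72.3, 67.2], 0.71), ([278.4, 209.4, 29.8, 37.9], 0.55)]
cover [([357.0, 194.6, 41.6, 20.7], 0.77), ([208.3, 212.8, 46.0, 26.7], 0.69), ([301.1, 204.2, 34.3, 31.1], 0.64)]
housing [([399.9, 321.6, 73.8, 62.2], 0.91)]
caliper [([286.6, 176.9, 71.1, 18.1], 0.66)]
bush [([356.3, 258.4, 14.0, 18.1], 0.76)]
tray [([269.6, 285.0, 59.5, 47.0], 0.84), ([398.1, 320.9, 75.0, 68.0], 0.74)]
screwdriver [([451.9, 408.9, 90.5, 54.5], 0.95)]
{'clock': 0.9, 'qpos': array([-1.3,  0.4,  1.6, -0. ,  1.2, -0. ]), 'joint_vel': array([-0.,  0., -0., -0., -0., -0.]), 'joint_efforts': array([  0. , -59.4, -33.5,   0.1,   0. ,  -0. ]), 'tool_pos': array([ 161.2, -603.9,  214.6]), 'tcp_rot': array([-3.1,  0. ,  0.3]), 'wrist_force': array([0.2, 0.8, 0.7]), 'wrist_torque': array([0., 0., 0.]), 'grasp_force': 0.0, 'grip_width': 91.91046790052059}
```

```bash
python3 - <<'E'
import cv2
a=cv2.imread("pics/top0.png")[125:325,130:510]
cv2.imwrite("pics/top0c.png",cv2.resize(a,None,fx=2.1,fy=2.1,interpolation=cv2.INTER_CUBIC))
b=cv2.imread("pics/top0.png")[190:290,350:450]
c=cv2.imread("pics/top0.png")[230:295,200:265]
b=cv2.resize(b,(400,400),interpolation=cv2.INTER_CUBIC);c=cv2.resize(c,(400,400),interpolation=cv2.INTER_CUBIC)
cv2.imwrite("pics/zoom0.png",cv2.hconcat([b,c]))
E
```

```text
(no output)
```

View pics/top0c.png

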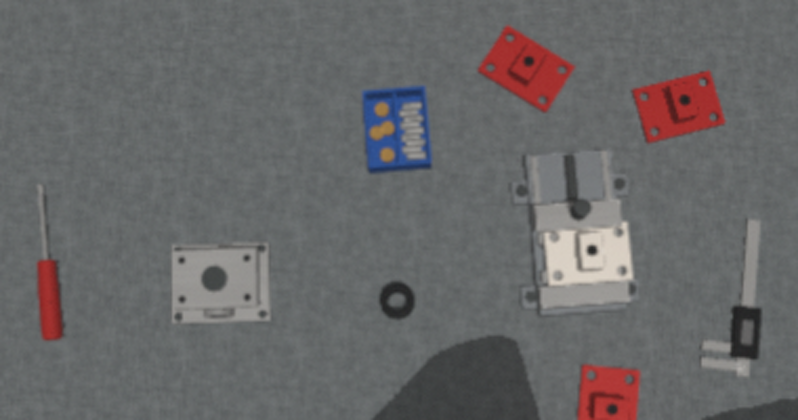

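View pics/zoom0.png

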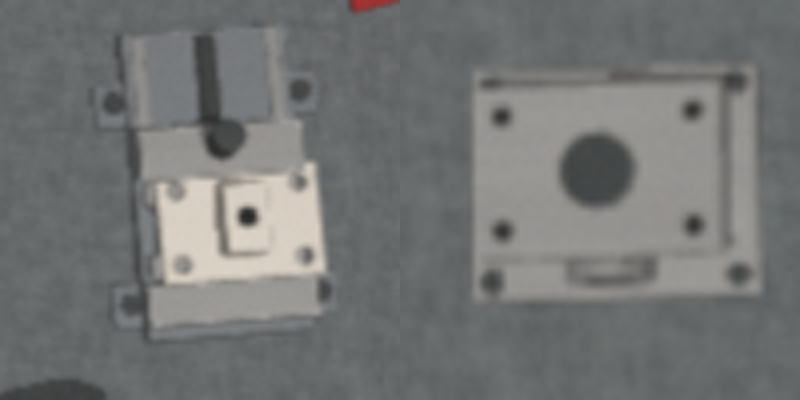

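View pics/scene0.png

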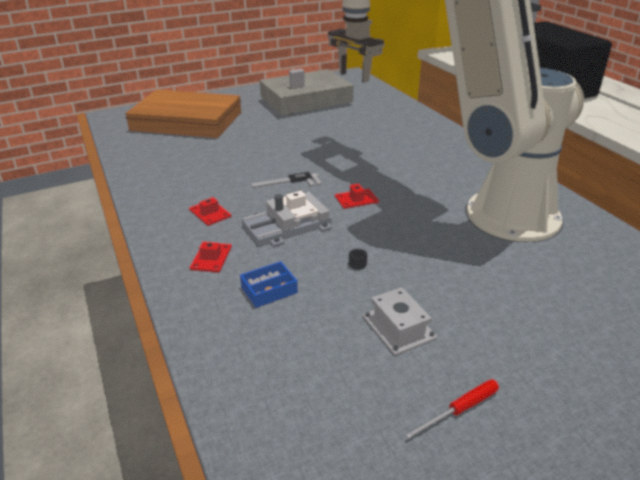

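The white cover sits in the vise at top-view pixel (410,246). The three other hits are red look-alikes at (380,159), (450,178) and about (420,320). Only the white one fits the description, and the enlarged crop confirms it: dot at about (411,243), four holes, jaw lip over its edge. The knob is at about (406,224), and the housing's threads surround the bore at (232,258).

```bash
cat >> h.py <<'E'
def fit(obj,meas):  # 2D rigid fit, obj->meas
    o=np.array(obj,float);m=np.array(meas)[:,:2];oc=o.mean(0);mc=m.mean(0)
    A=(o-oc).T@(m-mc);a=np.arctan2(A[0,1]-A[1,0],A[0,0]+A[1,1])
    R=np.array([[np.cos(a),-np.sin(a)],[np.sin(a),np.cos(a)]])
    return mc-R@oc,a,(o@R.T+mc-R@oc-m)
def dark(f,uv,r=2.5,sgn=-1,w=5): # subpixel blob centroid
    g=cv2.cvtColor(f["pixels"],cv2.COLOR_RGB2GRAY).astype(float)
    u,v=uv
    for _ in range(6):
        Y,X=np.mgrid[int(v)-w:int(v)+w+1,int(u)-w:int(u)+w+1]
        p=g[Y,X];bg=np.median(p)
        k=np.clip(bg-p-8,0,None)*np.exp(-((X-u)**2+(Y-v)**2)/(2*r*r))
        if k.sum()<1: break
        u,v=(k*X).sum()/k.sum(),(k*Y).sum()/k.sum()
    return u,v
H=[(24,40),(24,-40),(-24,40),(-24,-40)]
E
python3 - <<'E'
from h import *
np.set_printoptions(precision=3,suppress=True)
f=grab_frame("top")
z=lambda L,x0,y0,s:[(x0+(a+.5)/s-.5,y0+(b+.5)/s-.5) for a,b in L]
def rep(n,uv,zz,o=H):
    W=px2w(f,uv,zz);c,a,e=fit(o,W);print(n,c,a,np.abs(e).max());return c,a
hh=z([(102,117),(292,110),(103,231),(293,224)],200,230,400/65)
rep("housing raw",hh,55); rep("housing ref",[dark(f,p,1.5,w=3) for p in hh],55)
cc=z([(176,192),(298,183),(183,265),(306,255)],350,190,4)
rep("cover raw",cc,46); rep("cover ref",[dark(f,p,1.5,w=3) for p in cc],44)
d=z([(247,216)],350,190,4)[0];d=dark(f,d,1.5,w=3);print("dot",d,px2w(f,d,76))
k=z([(229,136)],350,190,4);print("knob",px2w(f,k,92))
print("bush",px2w(f,(319.2,267.5),15),"tray",px2w(f,(321.2,186.6),20))
f2=grab_frame("scene"); save(f2,"s1.png",(240,180,340,250),4); save(f2,"s2.png",(350,280,450,350),4)
print(status.state()["tool_pos"],status.state()["tcp_rot"])
E
```

```text
housing raw [506.966 226.731] 0.014553898935882055 0.4658610177382627
housing ref [506.996 226.819] 0.012573702732982577 0.15000985814899082
cover raw [ 528.66  -233.459] 0.05673076777965707 0.3877673647791653
cover ref [ 530.626 -233.9  ] 0.03796842398731095 3.2147779374923857
dot (np.float64(411.48635713446544), np.float64(243.61751002719666)) [[ 529.604 -233.14    76.   ]]
knob [[ 578.631 -221.149   92.   ]]
bush [[479.636   2.738  15.   ]] tray [[696.211  -7.093  20.   ]]
[ 161.158 -603.876  214.593] [3.142 0.    0.261]
```

View pics/s1.png

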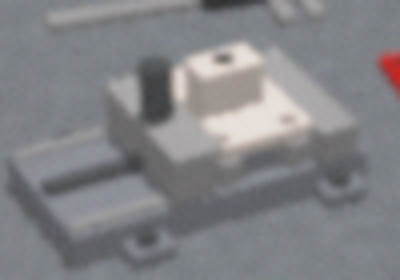

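```bash
cat >> h.py <<'E'
def go(x,y,z,yaw,base=None):  # row numbers from pose
    s=status.state();p=np.array(s["tool_pos"]) if base is None else np.array(base[:3]);a=s["tcp_rot"][2] if base is None else base[3]
    d=np.array([x,y,z])-p
    t=(a-yaw+np.pi)%(2*np.pi)-np.pi
    return np.round([(np.cos(a)*d[0]+np.sin(a)*d[1])/500,(np.sin(a)*d[0]-np.cos(a)*d[1])/500,-d[2]/500,t/2/np.pi],4)
E
python3 - <<'E'
from h import *
print(go(579.3,-221.5,190,.057))
E
```

```text
[ 1.0052 -0.5233  0.0492  0.0324]
```

The scene view shows the knob's top at about (278,195) and the cover's dot at about (296,195). The jaw lip covers the plate's edge, so it is closed.

>>> {"name": "jog_arm", "arguments": {
  "series": [
    [0.08,-0.04,0.005,0.005],
    [0.17,-0.08,0.01,0.01],
    [0.25,-0.13,0.02,0.02],
    [0.33,-0.17,0.03,0.03],
    [0.41,-0.21,0.04,0.0324],
    [0.49,-0.25,0.0492,0.0324],
    [0.57,-0.3,0.0492,0.0324],
    [0.65,-0.34,0.0492,0.0324]
  ],
  "claw": -1
}}

```text
clock: 1.8
tool_pos: [432.2, -354.0, 189.9]
tcp_rot: [-3.141, 0.0, 0.057]
wrist_force: [0.9, -0.3, -0.4]
grip_width: 92.0
grasp_force: 0.0
```

```bash
python3 - <<'E'
from h import *
f=grab_frame("scene")
print("knob scene",px2w(f,(278.4,195.4),92),"dot",px2w(f,(295.7,194.8),76))
s=status.state();print(s["tool_pos"],s["tcp_rot"],s["clock"],go(579.3,-221.5,130,.057))
E
```

```text
knob scene [[ 576.57847846 -225.52333382   92.        ]] dot [[ 526.26818687 -234.63804738   76.        ]]
[ 436.6612435  -350.59023998  190.16160902] [-3.13993133e+00 -2.77807450e-03  5.85744877e-02] 1.85 [ 0.2999 -0.241   0.1203  0.0003]
```

>>> {"name": "jog_arm", "arguments": {
  "series": [
    [0.07,-0.06,0.0,0],
    [0.14,-0.12,0.0,0],
    [0.21,-0.17,0.0,0],
    [0.27,-0.22,0.03,0],
    [0.298,-0.238,0.08,0],
    [0.298,-0.238,0.12,0],
    [0.298,-0.238,0.12,0],
    [0.298,-0.238,0.12,0]
  ]
}}

```text
clock: 2.65
tool_pos: [573.0, -228.7, 130.1]
tcp_rot: [-3.141, 0.001, 0.057]
wrist_force: [-0.4, -0.3, -0.1]
grip_width: 91.9
grasp_force: 0.0
```

```bash
python3 - <<'E'
from h import *
f=grab_frame("scene");save(f,"s3.png",(230,130,360,250),4)
s=status.state();print(s["tool_pos"],s["tcp_rot"],s["clock"],go(578.8,-223,62,.057))
E
```

```text
[ 573.45192762 -229.07942849  130.90150986] [ 3.14117614e+00 -7.31913875e-04  5.67471036e-02] 2.7 [ 0.0114 -0.0115  0.1378 -0.    ]
```

View pics/s3.png

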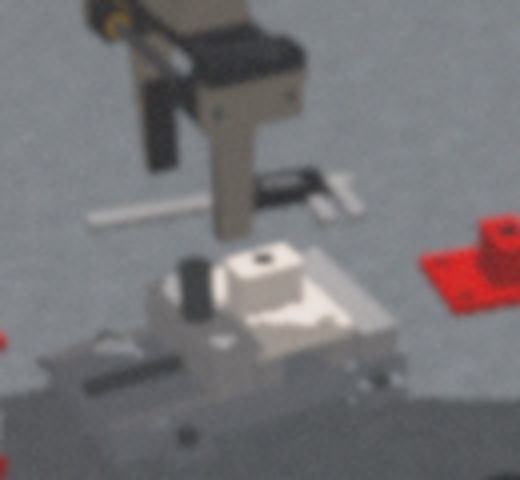

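The gripper straddles the knob (crop (195,290)) with both fingers well clear of it. Next it goes down and grips.

>>> {"name": "jog_arm", "arguments": {
  "series": [
    [0.0114,-0.0115,0.03,0],
    [0.0114,-0.0115,0.08,0],
    [0.0114,-0.0115,0.12,0],
    [0.0114,-0.0115,0.136,0],
    [0.0114,-0.0115,0.136,0]
  ]
}}

```text
clock: 3.2
tool_pos: [578.1, -222.2, 61.0]
tcp_rot: [-3.141, 0.001, 0.057]
wrist_force: [0.7, -0.3, 0.5]
grip_width: 91.9
grasp_force: 0.0
```

>>> {"name": "jog_arm", "arguments": {
  "series": [
    [0,0,0,0],
    [0,0,0,0],
    [0,0,0,0],
    [0,0,0,0],
    [0,0,0,0],
    [0,0,0,0],
    [0,0,0,0]
  ],
  "claw": 1
}}

```text
clock: 3.9
tool_pos: [578.7, -222.4, 62.0]
tcp_rot: [3.142, -0.0, 0.057]
wrist_force: [-0.2, -0.1, -0.2]
grip_width: 38.0
grasp_force: 0.0
```

>>> {"name": "jog_arm", "arguments": {
  "series": [
    [0,0,0,0],
    [0,0,0,0],
    [0,0,0,0],
    [0,0,0,0]
  ]
}}

```text
clock: 4.3
tool_pos: [578.5, -221.7, 61.9]
tcp_rot: [-3.14, 0.0, 0.057]
wrist_force: [0.9, 5.7, 1.0]
grip_width: 21.1
grasp_force: 30.0
```

>>> {"name": "jog_arm", "arguments": {
  "series": [
    [0.014,0,0,0],
    [0.028,0,0,0],
    [0.042,0,0,0],
    [0.056,0,0,0],
    [0.07,0,0,0],
    [0.084,0,0,0],
    [0.098,0,0,0],
    [0.106,0,0,0]
  ]
}}

```text
clock: 5.1
tool_pos: [631.1, -218.8, 61.9]
tcp_rot: [-3.141, 0.002, 0.057]
wrist_force: [-3.8, 3.7, 5.4]
grip_width: 21.4
grasp_force: 30.0
```

>>> {"name": "jog_arm", "arguments": {
  "series": [
    [0.003,0,0,0],
    [0.005,0,0,0],
    [0.005,0,0,0]
  ]
}}

```text
clock: 5.4
tool_pos: [633.4, -218.7, 61.9]
tcp_rot: [-3.141, 0.001, 0.057]
wrist_force: [-2.3, 4.9, 3.7]
grip_width: 21.5
grasp_force: 30.0
```

>>> {"name": "jog_arm", "arguments": {
  "series": [
    [0,0,0,0],
    [0,0,0,0],
    [0,0,0,0],
    [0,0,0,0],
    [0,0,-0.06,0],
    [0,0,-0.15,0],
    [0,0,-0.23,0],
    [0,0,-0.23,0]
  ],
  "claw": -1
}}

```text
clock: 6.2
tool_pos: [637.5, -220.6, 183.4]
tcp_rot: [3.138, -0.009, 0.057]
wrist_force: [0.9, -0.4, 0.1]
grip_width: 83.6
grasp_force: 0.0
```

>>> {"name": "jog_arm", "arguments": {
  "series": [
    [0,-0.09,0,0],
    [0,-0.18,0,0],
    [0,-0.27,0,0],
    [0,-0.36,0,0],
    [0,-0.45,0,0],
    [0,-0.5,0,0],
    [0,-0.5,0,0]
  ]
}}

```text
clock: 6.9
tool_pos: [619.1, 33.3, 176.2]
tcp_rot: [-3.141, 0.001, 0.061]
wrist_force: [0.4, 0.2, -0.3]
grip_width: 91.7
grasp_force: 0.0
```

```bash
python3 - <<'E'
from h import *
f=grab_frame("top");save(f,"t4.png",(350,190,450,290),5)
s=status.state();print(s["tool_pos"],s["tcp_rot"],s["clock"])
E
```

```text
[619.36036095  31.5223778  176.32654121] [3.14137814e+00 7.08841172e-04 5.99197326e-02] 6.95
```

View pics/t4.png

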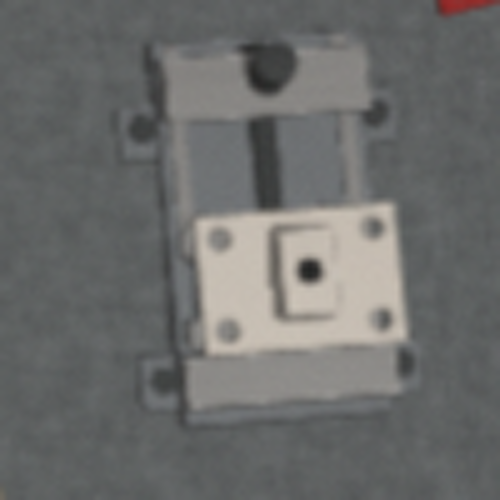

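The jaw is fully open at the far end (knob at crop (271,65)). The cover still lies in place, uncovered, with holes at crop (220,239), (373,228), (229,331) and (383,319), and its dot at (309,270).

```bash
python3 - <<'E'
from h import *
np.set_printoptions(precision=3,suppress=True)
f=grab_frame("top")
z=lambda L:[(350+(a+.5)/5-.5,190+(b+.5)/5-.5) for a,b in L]
W=px2w(f,z([(220,239),(373,228),(229,331),(383,319)]),45);c,a,e=fit(H,W);print(c,a,e)
W=px2w(f,z([(195,218),(395,204),(208,355),(408,340)]),46);c,a,e=fit([(36,52),(36,-52),(-36,52),(-36,-52)],W);print(c,a,e)
print(px2w(f,dark(f,z([(309,270)])[0],1.5,w=3),76))
print(go(528.5,-233,135,.06),go(528.5,-233,50,.06)); print(status.state()["tcp_rot"])
E
```

```text
[ 529.082 -233.728] 0.05490403998226061 [[-0.181 -0.19 ]
 [ 0.136 -0.02 ]
 [ 0.07  -0.067]
 [-0.026  0.277]]
[ 529.018 -233.729] 0.05086549274725929 [[ 0.133 -0.394]
 [ 0.268  0.425]
 [-0.101 -0.077]
 [-0.3    0.045]]
[[ 529.599 -233.143   76.   ]]
[-0.213  0.515  0.083 -0.   ] [-0.213  0.515  0.253 -0.   ]
[3.141 0.001 0.059]
```

>>> {"name": "jog_arm", "arguments": {
  "series": [
    [-0.035,0.085,0,0],
    [-0.07,0.17,0,0],
    [-0.105,0.255,0,0],
    [-0.14,0.34,0,0],
    [-0.175,0.425,0.03,0],
    [-0.205,0.5,0.06,0],
    [-0.213,0.516,0.083,0],
    [-0.213,0.516,0.083,0]
  ]
}}

```text
clock: 7.8
tool_pos: [526.1, -235.2, 133.7]
tcp_rot: [-3.14, 0.003, 0.053]
wrist_force: [-0.8, 0.9, 0.1]
grip_width: 91.7
grasp_force: 0.0
```

```bash
python3 - <<'E'
from h import *
grab_frame("top");s=status.state();print(s["tool_pos"],s["tcp_rot"],go(528.5,-233.5,50,.056))
E
```

```text
[ 527.20121212 -234.08527181  134.681178  ] [-3.14059188e+00  1.51704058e-03  5.44707770e-02] [ 0.0027 -0.001   0.1694 -0.0002]
```

>>> {"name": "jog_arm", "arguments": {
  "series": [
    [0.002,0,0.05,0],
    [0.002,0,0.1,0],
    [0.002,0,0.14,0],
    [0.002,0,0.165,0],
    [0.002,0,0.169,0],
    [0.002,0,0.169,0]
  ]
}}

```text
clock: 8.45
tool_pos: [529.8, -232.9, 51.4]
tcp_rot: [3.142, -0.0, 0.058]
wrist_force: [-1.6, -0.1, 0.0]
grip_width: 91.9
grasp_force: 0.0
```

>>> {"name": "jog_arm", "arguments": {
  "series": [
    [0,0,0,0],
    [0,0,0,0],
    [0,0,0,0],
    [0,0,0,0],
    [0,0,0,0],
    [0,0,0,0],
    [0,0,0,0],
    [0,0,0,0]
  ],
  "claw": 1
}}

```text
clock: 9.25
tool_pos: [529.2, -233.3, 51.0]
tcp_rot: [-3.142, 0.0, 0.057]
wrist_force: [-0.2, 0.1, -0.1]
grip_width: 29.8
grasp_force: 0.0
```

>>> {"name": "jog_arm", "arguments": {
  "series": [
    [0,0,0,0],
    [0,0,0,0],
    [0,0,0,0],
    [0,0,0,0]
  ]
}}

```text
clock: 9.65
tool_pos: [529.2, -233.3, 51.0]
tcp_rot: [-3.142, 0.0, 0.057]
wrist_force: [0.4, -0.2, 0.8]
grip_width: 28.0
grasp_force: 30.0
```

>>> {"name": "jog_arm", "arguments": {
  "series": [
    [0,0,-0.02,0],
    [0,0,-0.05,0],
    [0,0,-0.09,0],
    [0,0,-0.14,0],
    [0,0,-0.19,0],
    [0,0,-0.22,0],
    [0,0,-0.22,0],
    [0,0,-0.22,0]
  ]
}}

```text
clock: 10.45
tool_pos: [529.1, -233.3, 161.5]
tcp_rot: [3.141, -0.001, 0.057]
wrist_force: [0.4, -0.4, -2.3]
grip_width: 27.9
grasp_force: 30.0
```

```bash
python3 - <<'E'
from h import *
s=status.state();print(s["tool_pos"],s["tcp_rot"],s["wrist_force"],s["grip_width"],go(507,226.8,161,.0126))
E
```

```text
[ 529.09251809 -233.25769809  161.52013848] [ 3.14119765e+00 -6.49341974e-04  5.73056759e-02] [ 0.42216081 -0.41034262 -2.26213431] 27.887958334540407 [ 0.0086 -0.9211  0.001   0.0071]
```

>>> {"name": "jog_arm", "arguments": {
  "series": [
    [0.0,-0.03,0,0],
    [0.001,-0.09,0,0],
    [0.002,-0.16,0,0],
    [0.002,-0.23,0,0],
    [0.003,-0.3,0,0],
    [0.003,-0.37,0,0],
    [0.004,-0.44,0,0],
    [0.005,-0.51,0,0]
  ]
}}

```text
clock: 11.25
tool_pos: [515.5, 23.6, 159.9]
tcp_rot: [-3.141, 0.002, 0.057]
wrist_force: [1.0, 0.8, -2.0]
grip_width: 27.7
grasp_force: 30.0
```

>>> {"name": "jog_arm", "arguments": {
  "series": [
    [0.0005,-0.07,0,0.001],
    [0.001,-0.14,0,0.002],
    [0.002,-0.21,0,0.003],
    [0.002,-0.28,0,0.005],
    [0.003,-0.34,0,0.0071],
    [0.0036,-0.39,0,0.0071],
    [0.0036,-0.411,0,0.0071],
    [0.0036,-0.411,0,0.0071]
  ]
}}

```text
clock: 12.05
tool_pos: [506.0, 227.8, 160.1]
tcp_rot: [3.141, 0.002, 0.015]
wrist_force: [1.3, -0.4, -2.7]
grip_width: 27.9
grasp_force: 30.0
```

```bash
python3 - <<'E'
from h import *
for i in range(4): f=grab_frame("top")
f2=grab_frame("scene")
s=status.state();print(s["clock"],s["tool_pos"],s["tcp_rot"],s["grip_width"],s["grasp_force"],go(507,226.8,161,.0126),go(507,226.8,95,.0126))
a=cv2.resize(f["pixels"][220:300,190:270,::-1],(400,400),interpolation=cv2.INTER_CUBIC)
b=cv2.resize(f2["pixels"][240:360,330:450,::-1],(400,400),interpolation=cv2.INTER_CUBIC)
cv2.imwrite("pics/m5.png",cv2.hconcat([a,b]))
E
```

```text
12.3 [507.05292935 225.65341514 160.85983005] [3.14122327e+00 3.86234776e-04 1.15239412e-02] 27.747656313721038 29.99899059534073 [-0.0001 -0.0023 -0.0003 -0.0002] [-1.000e-04 -2.300e-03  1.317e-01 -2.000e-04]
```

View pics/m5.png

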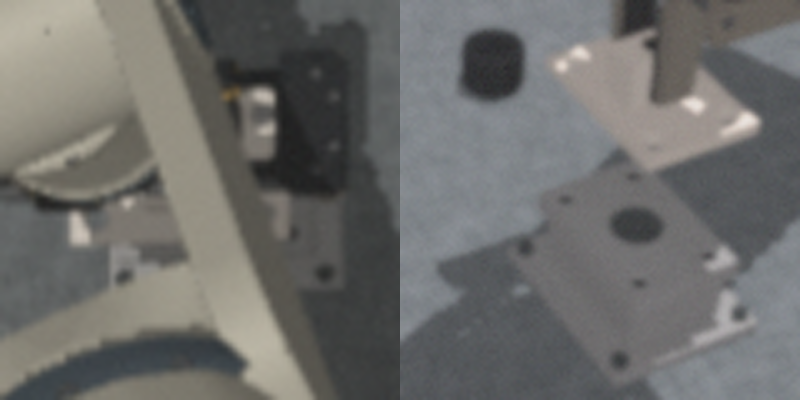

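The arm hides the cover in the top view. In the scene view the cover hangs level over the housing (plate corners at crop (550,62), (650,168) and (758,122), threads at about (566,200), (640,284) and (708,256)). I will lower it to about 18 mm and compare the two there.

>>> {"name": "jog_arm", "arguments": {
  "series": [
    [0,-0.0023,0.02,0],
    [0,-0.0023,0.05,0],
    [0,-0.0023,0.08,0],
    [0,-0.0023,0.11,0],
    [0,-0.0023,0.135,0],
    [0,-0.0023,0.15,0],
    [0,-0.0023,0.15,0],
    [0,-0.0023,0.15,0]
  ]
}}

```text
clock: 13.1
tool_pos: [507.3, 227.9, 86.2]
tcp_rot: [-3.141, -0.0, 0.012]
wrist_force: [-0.1, 0.7, -2.2]
grip_width: 27.7
grasp_force: 30.0
```

```bash
python3 - <<'E'
from h import *
fs=[grab_frame("scene") for i in range(4)]
s=status.state();print(s["clock"],s["tool_pos"],s["tcp_rot"],s["wrist_force"])
f=dict(fs[-1]);f["pixels"]=np.mean([x["pixels"] for x in fs],0).astype(np.uint8)
np.save("fs.npy",f,allow_pickle=True);save(f,"s6.png",(350,270,450,345),8)
E
```

```text
13.3 [507.56932595 228.08009982  86.62709478] [-3.14111974e+00 -1.09470980e-03  1.26531312e-02] [ 0.14759619  0.04215991 -1.60166967]
```

View pics/s6.png

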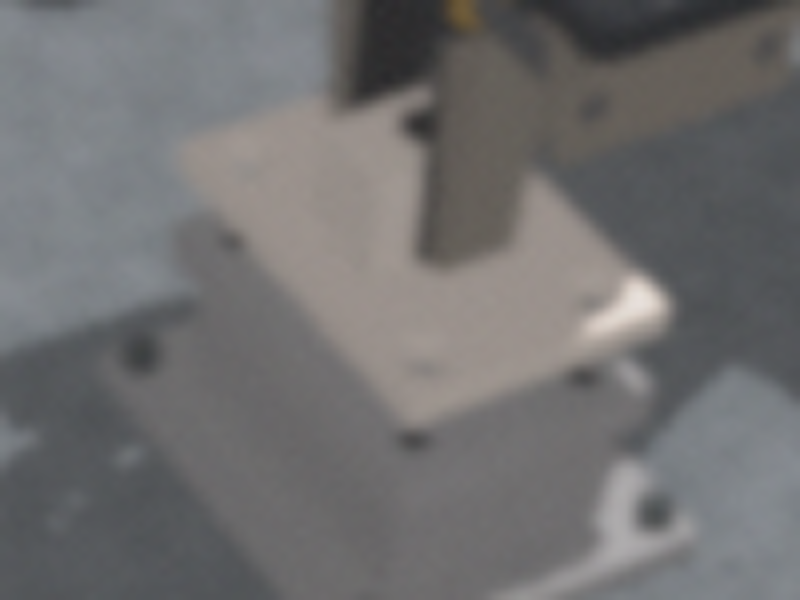

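At hover, the plate's visible holes are at crop (247,168), (425,362) and (592,300). The thread mouths show just below its edge at (232,241), (414,439) and (580,376). The plate is level and clear of the housing. Next I compare both in the same camera.

```bash
python3 - <<'E'
from h import *
np.set_printoptions(precision=2,suppress=True)
f=np.load("fs.npy",allow_pickle=True).item()
g=dict(f);g["pixels"]=cv2.imread("pics/scene0.png")[:,:,::-1].copy()
c0,a0=np.array([507,226.8]),.0126
def pts(c,a,o,z):
    R=np.array([[np.cos(a),-np.sin(a)],[np.sin(a),np.cos(a)]]);return np.c_[np.array(o)@R.T+c,np.full(len(o),z)]
pr=w2px(f,pts(c0,a0,H,55));th=np.array([dark(g,p,1.5,w=3) for p in pr]);print("pred",pr,"th",th)
c,a,e=fit(H,px2w(f,th,55));print("housing by scene",c,a,np.abs(e).max())
z=lambda L:np.array([(350+(u+.5)/8-.5,270+(v+.5)/8-.5) for u,v in L])
ho=z([(425,362),(247,168),(592,300)])
print("pred cover",(w2px(f,pts(c0,a0,H,81.6))-[350,270])*8)
o=[H[0],H[1],H[2]]
for n,L,o,zz in(("holes",[(425,362),(247,168),(592,300)],[H[0],H[1],H[2]],81.6),("corners",[(415,415),(180,152),(672,300)],[(36,52),(36,-52),(-36,52)],81)):
    c2,a2,e2=fit(o,px2w(f,z(L),zz));print(n,c2,a2,e2,"rel",c2-c)
E
```

```text
pred [[401.35 324.64]
 [379.1  299.82]
 [422.28 316.66]
 [399.33 292.67]] th [[401.39 324.2 ]
 [379.33 299.22]
 [422.4  316.34]
 [399.67 292.19]]
housing by scene [505.95 225.82] 0.004508042991517221 0.21212280432268926
pred cover [[420.   353.36]
 [238.89 156.32]
 [589.78 290.06]
 [402.92  99.71]]
holes [507.93 229.  ] 0.011670301012494297 [[ 0.32  0.54]
 [ 0.3  -1.  ]
 [-0.61  0.47]] rel [1.98 3.18]
corners [506.24 227.37] 0.04187279762876184 [[-2.49 -1.43]
 [ 1.07 -0.17]
 [ 1.42  1.59]] rel [0.29 1.55]
```

>>> {"name": "jog_arm", "arguments": {
  "series": [
    [-0.0008,0.0015,0.002,0],
    [-0.0016,0.0032,0.004,0],
    [-0.0016,0.0032,0.005,0],
    [-0.0016,0.0032,0.005,0],
    [-0.0016,0.0032,0.005,0],
    [-0.0016,0.0032,0.005,0],
    [-0.0016,0.0032,0.005,0],
    [-0.0016,0.0032,0.005,0]
  ]
}}

```text
clock: 14.1
tool_pos: [506.4, 226.3, 83.5]
tcp_rot: [3.142, -0.0, 0.013]
wrist_force: [0.4, 0.7, -1.7]
grip_width: 27.9
grasp_force: 30.0
```

```bash
python3 - <<'E'
from h import *
np.set_printoptions(precision=3,suppress=True)
g=dict(grab_frame("scene"));f=grab_frame("scene")
s=status.state();print(s["clock"],s["tool_pos"],s["tcp_rot"],s["wrist_force"],s["grip_width"],s["grasp_force"],s["joint_vel"])
im=cv2.resize(f["pixels"][270:345,350:450,::-1],None,fx=8,fy=8,interpolation=cv2.INTER_CUBIC)
c,a=np.array([505.95,225.82]),.0126;R=np.array([[np.cos(a),-np.sin(a)],[np.sin(a),np.cos(a)]])
zz=s["tool_pos"][2]-5
P=np.r_[np.array([(36,52),(36,-52),(-36,-52),(-36,52)])@R.T+c,np.array(H)@R.T+c]
uv=((w2px(f,np.c_[P,np.full(8,zz)])-[350,270]+.5)*8-.5).round().astype(int)
cv2.polylines(im,[uv[:4].reshape(-1,1,2)],True,(0,255,0),1)
for p in uv[4:]: cv2.drawMarker(im,tuple(map(int,p)),(0,255,0),0,12,1)
cv2.imwrite("pics/s7.png",im)
E
```

```text
14.2 [506.367 226.294  83.502] [-3.142 -0.     0.013] [ 0.036  0.546 -1.295] 28.006414090455305 29.99891549348831 [-0.    -0.001 -0.003  0.     0.002 -0.   ]
```

View pics/s7.png

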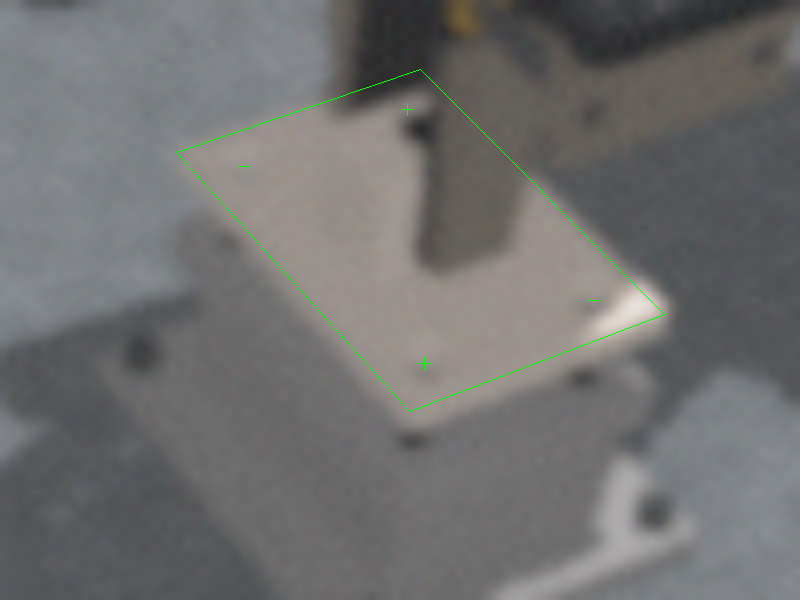

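The predicted outline and hole marks for an aligned cover fall on the plate's edges and holes to about 1 mm (for example the mark at (425,363) against the hole at about (427,370)). The grip is firm and the plate is level and still, so I am handing it in.

```bash
python3 -c "
from cell import workorder
print(workorder.job_done())"
```

```text
the job is handed in; nothing more can be done
None
```

I opened the vise jaw fully and lifted the cover out. I handed the job in with it held still and level about 15 mm above the housing, its holes about 1 mm off the threads by the scene camera; no verdict was returned.

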